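# Set the detector lamp slider to its green mark

### The job

Set the detector lamp for the next run: on the bench slider box with the blue grip, slide the blue grip along its track until it stands level with the green tab clipped beside that same track, then let go of it. The red tab beside it is not the target, and the other box with the orange grip also has tabs: leave the orange grip as it is set, and leave the amber bottle standing where it is.

Things in the scene. Friction and masses are not known exactly. Their poses are not given: they have to be found in the camera images.
- lamp_top (a point): Top centre of the blue slider grip: upright block 28 mm (x, across track) by 20 mm (y, along track), 40 mm tall, white line on top. This point is 82 mm above the bench, 42 mm above its box's flat face. It slides only along its y, 80 mm either way from mid-track, stays where left, needs about 2 N; starts within 20 mm of mid-track. Gripping it at 20 N is safe. Track within 20 degrees of world y.
- green_tab: Green set mark on the blue grip's box: tab 22 mm (x) by 10 mm (y, along the track, parallel to the grip's y), 6 mm tall, fixed, centred 38 mm to the +x (far) side of the track's centre line, 45 to 65 mm from mid-track towards either end; a like red tab is in the other half. Origin: centre of underside, 40 mm above the bench. The grip is set when its centre and the tab's agree along y.
- pump_top (a point): Top centre of the orange slider grip, same make as the blue one, on a second box beside the first (left or right), with its own green and red tabs. Not to be moved. Both boxes: white with grey face, fixed to the bench, 120 mm across by 230 mm along the track by 40 mm tall; nothing but grip and 6 mm tabs rises above the face.
- bottle: Closed amber bottle with a white cap, 70 mm across, 150 mm tall, 0.3 to 0.6 kg, loose, standing on the bench beyond the boxes. Origin: centre of its underside. To be left standing.

How it is judged:
By the outcome, as a careful person would: the job done as asked, in the order asked, and still so for the second after the job is handed in, with the robot touching nothing.
It also fails if it takes over 27 s, if anything falls off the work surface, if the arm or the gripper's body presses on something with over 40 N, if the wrist force passes 120 N, or if a joint passes its speed limit or range.

### The arm

A 6-joint arm with a two-finger parallel gripper is mounted at the origin on the work surface. World frame = base frame: x ahead of the robot, y to its left, z up, the work surface at z = 0. Lengths are in m, angles in rad, forces in N, time in s.
With the tool pointing down it reaches from about 0.35 to 0.775 m from the base axis. Payload 7.3 kg.
Tool frame: the origin (TCP) lies midway between the tips of the shut fingers; the grasp point (between the pads) lies robot.grasp_offset behind it (robot.grasp_offset is the distance from the TCP to the grasp point, in m); z points along the fingers, x is the direction in which the jaws open and shut, and the axes are right-handed (so a half turn about z gives the same grasp; the last joint's range is limited). The gripper opens to 92 mm and grips with 3 to 60 N. Pads are 19 mm wide; open, the fingers measure 130 mm over their backs; the gripper's body (75 mm by 190 mm) begins 47 mm behind the grasp point.
Start: joints at [0.957, 0.342, 1.524, -0, 1.275, -0.146], TCP at [0.237, 0.469, 0.227] pointing down, gripper open.
Joint ranges: [-2.53, 2.53], [-0.77, 2.02], [0.04, 2.7], [-1, 4.14], [0.28, 2.66], [-3.11, 3.11]. Speed limits (rad/s): [2.57, 2.57, 3.14, 3.14, 3.14, 3.14].

### API

Orientations are given as [roll, pitch, yaw] about the fixed x, y, z axes, in that order (R = Rz(yaw) Ry(pitch) Rx(roll)).
In Python, from cell import robot gives the robot as it stands. The module is installed in compiled form; this text tells all that it offers.
- The arm moves only by the tool move_arm, never from a script. Its argument "increments" is a list of rows, each a list of 7 numbers: the finger opening in mm, from 0 to 91.8, then the shift along the tool's x, y, z in mm, then the turn, a rotation vector about the tool's x, y, z in rad. A call has 1 to 12 rows; each row shifts and turns the pose as measured when the row begins, along the tool's axes as they then stand; what a row does not reach is not made up. A row lasts 1/8 s, in which the tool goes at most 62.5 mm and 10.7 degrees, less where a joint would pass 70% of its speed; a pose out of reach is approached as far as the arm can. A call is refused whole if a number of a shift passes 62.5 or a number of a turn 0.188, either way. A call with a gripper value outside its range is refused whole. The fingers move at their own pace and stop on an object; "newtons" is the grip in N (left out, the last holds). Time passes only in rows, so rows that do not move let the fingers close. It gives the time, the measured TCP pose, the force and the opening at its end, in the units of the state.
- robot.observe(): the state, without advancing time (a new reading comes with each control period).
- robot.read_camera(name): name is "scene" or "side" or "wrist"; returns a dict with "img" (480x640x3 uint8, red, green, blue), "fx", "fy", "cx", "cy" (pixels), "T" (4x4, takes a point from camera to world coordinates). Camera axes: x right, y down, z forward; pixel columns grow to the right and rows downward; lengths in m; the calibration is good to about 2 mm. A picture is of the moment at which its call begins. There is no depth.
- robot.hand_in(): hands the job in, once; it reports no verdict.
Trained networks look in the newest picture that a camera, given by its name, has taken for a name from the list of things; names that differ only in an ending like _2 or _b are one class to them, and where a whole thing is asked for, a point or a joint stands for the part that bears it (a point fixed in the world has none). Each returns a list of dicts, best first, with "conf" (0 to 1); they miss things now and then, are a little off and sometimes report something else, mostly with a low value. They report only what shows in the picture. A call takes as long as a camera call.
- robot.look_for(thing, camera): "rect" ([left, top, width, height] in pixels, round what is visible of it).
The state is a dict: "time": time; "qpos": joint angles; "qvel": joint speeds; "joint_efforts": joint torques, N m; "tool_pos": TCP position; "tool_rot": TCP orientation; "contact_force": force on the tool from outside, world axes, zero at the start; "torque": the same for the moment, N m; "opening": finger opening in m.
Only numpy, scipy, OpenCV 4.12 (cv2) and the standard library are available. Lean on these libraries where they do the work, as an engineer would, in place of code of your own. Each camera call takes 0.05 s, during which the arm holds its last target.

## Working session

There is one attempt and no reset: what is moved stays moved. The work goes in short steps, Python scripts to look and compute and a tool call to move; the robot and the scene stay as the last step left them, time stands still between calls to the robot, and variables do not carry over. Pictures are saved under pics/ and viewed, and the job is handed in when it is done.

Besides the shell and the picture viewer there is one more tool, called after "Request:" as name([rows], argument=value, ...), one row to a line, values as JSON. move_arm: Moves the arm, as the interface text tells. Its arguments: {"type":"object","properties":{"increments":{"type":"array"},"newtons":{"type":"number"}},"required":["increments"]}

```bash
mkdir -p pics
cat > h.py <<'E'
import numpy as np, cv2, pickle
from cell import robot
def snap(n,f):
    c=robot.read_camera(n); cv2.imwrite('pics/'+f,c['img'][:,:,::-1]); pickle.dump(c,open(f'{n}.pkl','wb')); return c
def ray(c,u,v,z):
    T=np.array(c['T']); d=T[:3,:3]@np.array([(u-c['cx'])/c['fx'],(v-c['cy'])/c['fy'],1]); o=T[:3,3]
    return o+d*(z-o[2])/d[2]
E
python3 - <<'E'
from h import *
print(robot.grasp_offset); s=robot.observe(); print(s['tool_pos'],s['tool_rot'],s['time'],s['opening'])
for n in ['scene','side']:
    c=snap(n,n+'1.png'); print(n,np.round(c['T'],3).tolist())
    for t in ['lamp_top','green_tab','pump_top','bottle']: print(t,robot.look_for(t,n)[:3])
E
```

```text
0.0188
[0.23648395 0.46827339 0.22603896] [-3.14135290e+00  1.52019772e-03  1.10296140e+00] 0.0 0.09182978459436704
scene [[-0.63, 0.593, -0.501, 1.007], [0.776, 0.493, -0.393, 0.242], [0.013, -0.636, -0.771, 0.635], [0.0, 0.0, 0.0, 1.0]]
lamp_top [{'rect': [288.7, 132.0, 13.6, 20.9], 'conf': 0.85}, {'rect': [287.3, 286.7, 47.5, 84.0], 'conf': 0.34}]
green_tab [{'rect': [268.4, 149.6, 10.5, 6.4], 'conf': 0.39}]
pump_top [{'rect': [488.7, 250.9, 23.6, 34.4], 'conf': 0.56}, {'rect': [286.9, 288.6, 48.2, 81.0], 'conf': 0.4}]
bottle [{'rect': [284.8, 288.9, 50.9, 82.6], 'conf': 0.94}]
side [[0.968, -0.182, 0.174, 0.457], [-0.252, -0.669, 0.7, -0.69], [-0.011, -0.721, -0.693, 0.727], [0.0, 0.0, 0.0, 1.0]]
lamp_top [{'rect': [249.9, 359.9, 21.7, 28.9], 'conf': 0.68}]
green_tab [{'rect': [284.5, 388.9, 18.0, 11.7], 'conf': 0.6}]
pump_top [{'rect': [218.5, 150.6, 19.5, 28.9], 'conf': 0.59}]
bottle [{'rect': [380.3, 148.8, 45.2, 86.4], 'conf': 0.71}]
```

View pics/scene1.png

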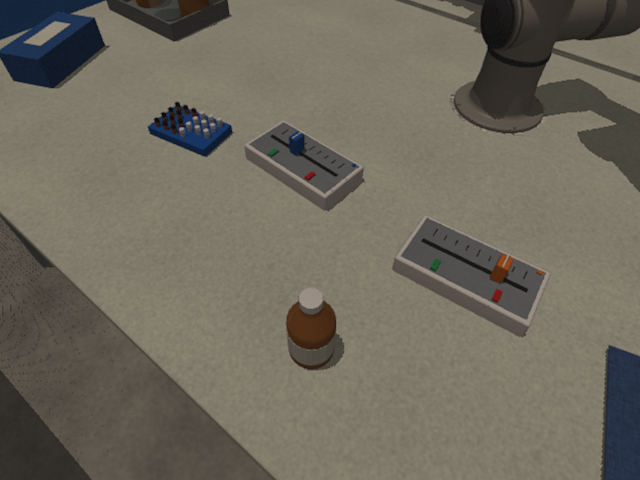

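View pics/side1.png

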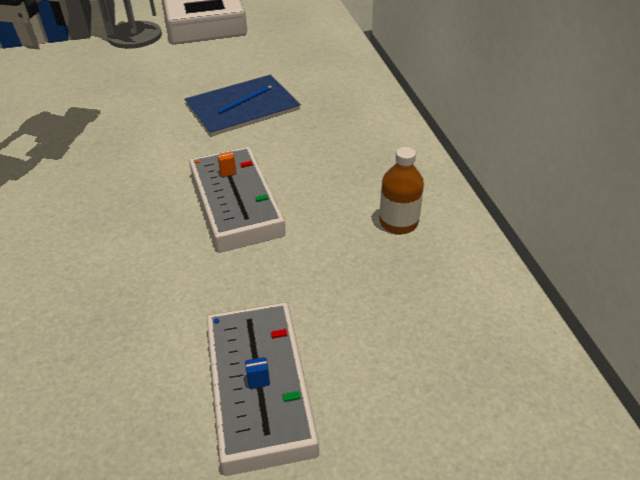

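The two views agree. The blue grip is at about (297,143) in scene and (258,372) in side. Its green tab is at (273,153) in scene and (292,396) in side, in the −y half. The orange box sits at +y, with the bottle beyond the boxes.

```bash
cat > m.py <<'E'
from h import *
def blob(c,col,roi):
    i=c['img'].astype(int); r,g,b=i[...,0],i[...,1],i[...,2]
    m={'g':(g>r+40)&(g>b+25),'r':(r>g+60)&(r>b+60)&(g<70),'b':(b>r+40)&(b>g+25)}[col].astype(np.uint8)
    k=np.zeros_like(m); x0,y0,x1,y1=roi; k[y0:y1,x0:x1]=m[y0:y1,x0:x1]
    n,l,s,ce=cv2.connectedComponentsWithStats(k); j=1+np.argmax(s[1:,4]); return ce[j],s[j]
E
python3 - <<'E'
from m import *
for n,roi in [('scene',(240,120,370,210)),('side',(205,300,320,470))]:
    c=pickle.load(open(n+'.pkl','rb'))
    for col,z in [('g',.045),('r',.045),('b',.064)]:
        ce,s=blob(c,col,roi); print(n,col,ce,s,ray(c,*ce,z))
    if n=='side':
        for p in [(250,320),(267,434)]: print('track',ray(c,*p,.04))
        for p in [(246.5,362),(268.5,360)]: print('topline',ray(c,*p,.082))
        for p in [(208,314),(288,305),(223,464),(316,452)]: print('corner',ray(c,*p,.04))
    else:
        for p in [(272,136),(337,174)]: print('track',ray(c,*p,.04))
    x0,y0,x1,y1=roi
    cv2.imwrite(f'pics/{n}z.png',cv2.resize(c['img'][y0:y1,x0:x1,::-1],None,fx=4 if n=='scene' else 3.4,fy=4 if n=='scene' else 3.4,interpolation=cv2.INTER_CUBIC))
E
```

```text
scene g [272.84375 151.78125] [269 149   9   7  32] [ 0.52091929 -0.26728597  0.045     ]
scene r [309.575 175.075] [305 172  10   7  40] [ 0.52575757 -0.16520448  0.045     ]
scene b [295.68421053 137.30263158] [290 132  14  13  76] [ 0.47340887 -0.24602633  0.064     ]
track [ 0.48021844 -0.30814337  0.04      ]
track [ 0.48460363 -0.12912959  0.04      ]
side g [290.95620438 395.72262774] [283 391  17  11 137] [ 0.52067424 -0.26912901  0.045     ]
side r [278.65789474 333.05263158] [271 329  16   9 114] [ 0.52585768 -0.16762937  0.045     ]
side b [257.57758621 375.43318966] [246 363  24  26 464] [ 0.48424883 -0.24109581  0.064     ]
track [ 0.49150929 -0.13036186  0.04      ]
track [ 0.48123735 -0.31050482  0.04      ]
topline [ 0.47356998 -0.23003775  0.082     ]
topline [ 0.50101712 -0.23426943  0.082     ]
corner [ 0.4347391  -0.10367468  0.04      ]
corner [ 0.54999597 -0.11730291  0.04      ]
corner [ 0.42386    -0.33481185  0.04      ]
corner [ 0.53328172 -0.34844256  0.04      ]
```

View pics/sidez.png

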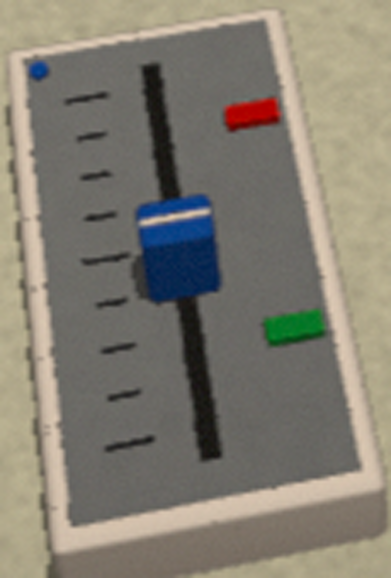

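Request:
move_arm([
  [91,0,40,0,0,0,-0.137],
  [91,-20,40,0,0,0,-0.137],
  [91,-40,40,0,0,0,-0.137],
  [91,-50,20,0,0,0,0],
  [91,-50,0,0,0,0,0],
  [91,-50,0,0,0,0,0],
  [91,-50,0,0,0,0,0],
  [91,-50,0,0,0,0,0],
])

```text
time: 1.5
tool_pos: [0.3495, 0.1142, 0.2263]
tool_rot: [3.138, -0.002, 1.534]
contact_force: [0.8, -0.7, -0.6]
opening: 0.091
```

Run:
```python
from m import *
s=robot.observe(); print(s['time'],s['tool_pos'],s['tool_rot'],s['qpos'])
c=pickle.load(open('side.pkl','rb'))
for p in [(245.5,364.5),(267,361.5),(256.5,363)]: print(ray(c,*p,.082))
```

```text
1.5 [0.34950373 0.11424798 0.22631631] [ 3.13776714e+00 -1.52496319e-03  1.53442612e+00] [ 1.05780043e-01  4.57900961e-02  1.90557446e+00  1.04384615e-03
  1.18622531e+00 -1.42903283e+00]
[ 0.47172231 -0.23343206  0.082     ]
[ 0.49874728 -0.23600989  0.082     ]
[ 0.48551419 -0.23480031  0.082     ]
```

Request:
move_arm([
  [91,-48,20,0,0,0,0],
  [91,-48,20,0,0,0,0],
  [91,-48,20,0,0,0,0],
  [91,-48,20,0,0,0,0],
  [91,-48,20,0,0,0,0],
  [91,-48,20,0,0,0,0],
  [91,-48,20,0,0,0,0],
  [91,0,0,0,0,0,0],
])

```text
time: 2.5
tool_pos: [0.4793, -0.242, 0.2281]
tool_rot: [3.132, -0.001, 1.53]
contact_force: [-0.8, -0.2, 0.1]
opening: 0.0909
```

Run:
```python
from m import *
c=snap('wrist','w1.png')
s=robot.observe(); print(s['time'],s['tool_pos'],s['tool_rot'])
print(np.round(c['T'],3).tolist())
for t in ['lamp_top','green_tab']: print(t,robot.look_for(t,'wrist')[:3])
for col,z in [('g',.046),('r',.046),('b',.082)]:
    try: ce,st=blob(c,col,(0,0,640,480)); print(col,ce,st,ray(c,*ce,z))
    except Exception as e: print(col,e)
```

```text
2.55 [ 0.47877659 -0.24017272  0.22814282] [ 3.13232377e+00 -1.79990112e-03  1.53080015e+00]
[[0.039, 0.951, 0.307, 0.398], [0.999, -0.038, -0.01, -0.239], [0.002, 0.307, -0.952, 0.384], [0.0, 0.0, 0.0, 1.0]]
lamp_top [{'rect': [318.2, 198.7, 25.8, 43.4], 'conf': 0.86}]
green_tab [{'rect': [290.5, 245.7, 6.7, 18.5], 'conf': 0.59}]
g [293.91902834 254.06477733] [289 243  11  23 247] [ 0.52074536 -0.26717523  0.046     ]
r [406.25909091 253.92272727] [401 243  12  23 220] [ 0.52463118 -0.16639938  0.046     ]
b [ 89.94656585 270.55639572] [   0  221  165  102 7935] [ 0.51528429 -0.43047101  0.082     ]
```

View pics/w1.png

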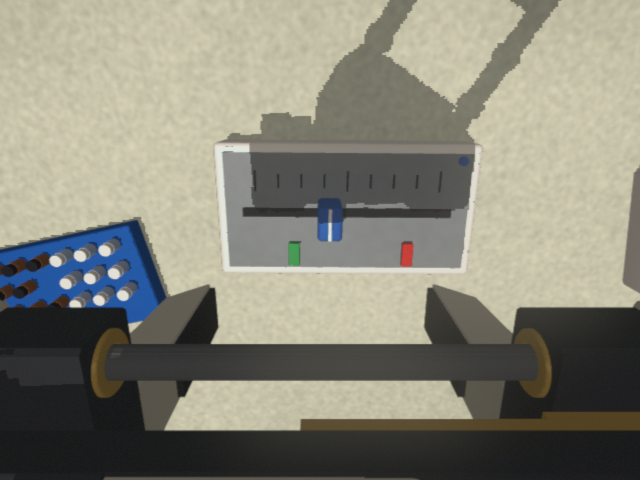

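The wrist view shows the blue cap line at about (330,225), the green tab at (294,254) and the red tab at (406,254). The track runs from (243,212) to (450,213).

Run:
```python
from m import *
c=pickle.load(open('wrist.pkl','rb'))
a,b=ray(c,243,212,.04),ray(c,450,213,.04); print(a,b,np.arctan2((b-a)[0],(b-a)[1]))
for p in [(222,270),(465,270),(330.5,210),(330.5,241),(330.5,225)]: print(p,ray(c,*p,.082 if 300<p[0]<360 else .04))
i=c['img']; cv2.imwrite('pics/w1z.png',cv2.resize(i[185:285,270:430,::-1],None,fx=5,fy=5,interpolation=cv2.INTER_CUBIC))
bl,st=blob(c,'b',(300,190,360,250)); print(bl,st,ray(c,*bl,.078))
```

```text
[ 0.4816733  -0.31022726  0.04      ] [ 0.48984049 -0.12745663  0.04      ] 0.044655757062654795
(222, 270) [ 0.53593766 -0.33508904  0.04      ]
(465, 270) [ 0.54492593 -0.11031482  0.04      ]
(330.5, 210) [ 0.47254267 -0.23368634  0.082     ]
(330.5, 241) [ 0.49780093 -0.23449021  0.082     ]
(330.5, 225) [ 0.4846085  -0.23407034  0.082     ]
[329.51692708 220.37109375] [318 199  24  42 768] [ 0.48192236 -0.23466364  0.078     ]
```

View pics/w1z.png

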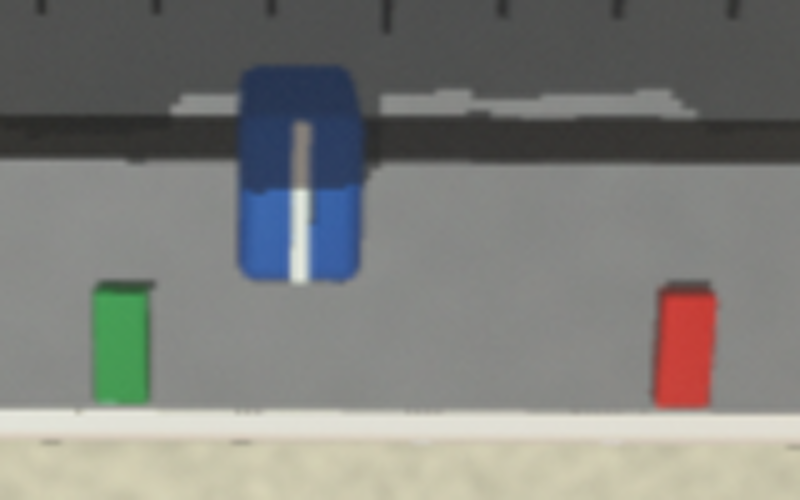

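Request:
move_arm([
  [91,5,6,0,0.009,0,0.006],
  [91,0,0,30,0,0,0],
  [91,0,0,35,0,0,0],
  [91,0,0,35,0,0,0],
  [91,0,0,30,0,0,0],
  [91,0,0,0,0,0,0],
])

```text
time: 3.4
tool_pos: [0.4876, -0.2249, 0.0988]
tool_rot: [3.138, -0.0, 1.535]
contact_force: [0.2, 0.2, 0.3]
opening: 0.0912
```

Request:
move_arm([
  [91,-10,-2,12,0,0,0.01],
  [91,0,0,18,0,0,0],
  [91,0,0,14,0,0,0],
  [91,0,0,0,0,0,0],
])

```text
time: 3.9
tool_pos: [0.4881, -0.2366, 0.0571]
tool_rot: [3.131, 0.004, 1.525]
contact_force: [0.2, -0.0, 0.5]
opening: 0.0908
```

Request:
move_arm([
  [91,1,-3,7,0.009,-0.003,0],
  [91,0,0,0,0,0,0],
  [15,0,0,0,0,0,0],
  [15,0,0,0,0,0,0],
  [15,0,0,0,0,0,0],
  [15,0,0,0,0,0,0],
  [15,0,0,0,0,0,0],
  [15,0,0,0,0,0,0],
], newtons=15)

```text
time: 4.9
tool_pos: [0.4861, -0.2363, 0.0516]
tool_rot: [3.138, 0.009, 1.525]
contact_force: [0.2, 0.2, 0.5]
opening: 0.0354
```

Run:
```python
from m import *
c=snap('side','side2.png'); x=c['img'][290:480,190:350,::-1]; cv2.imwrite('pics/side2z.png',cv2.resize(x,None,fx=3,fy=3,interpolation=cv2.INTER_CUBIC))
s=robot.observe(); print(s['time'],s['tool_pos'],s['tool_rot'],s['opening'],s['contact_force'])
```

```text
4.95 [ 0.48611233 -0.2362727   0.05159941] [3.13794174 0.00920217 1.52527879] 0.03156861248284919 [-0.30516522  0.60930106 -0.01297676]
```

View pics/side2z.png

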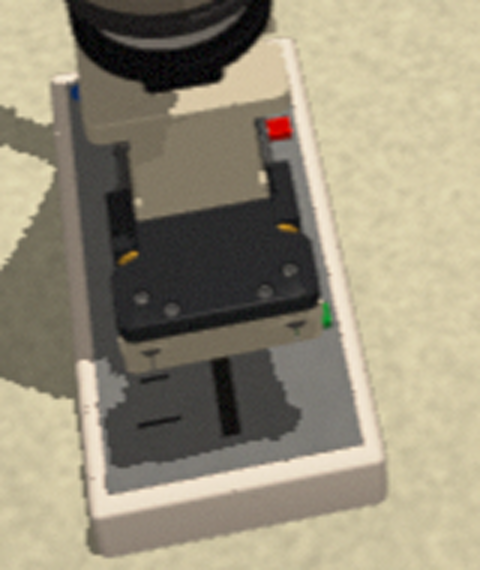

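The gripper straddles the grip and is still closing, with nothing else touched. The green tab is just visible at its right edge.

Request:
move_arm([
  [15,0,0,0,0,0,0],
  [15,0,0,0,0,0,0],
  [15,0,0,0,0,0,0],
])

```text
time: 5.32
tool_pos: [0.4861, -0.2361, 0.0516]
tool_rot: [3.138, 0.009, 1.525]
contact_force: [0.3, 0.0, -0.9]
opening: 0.0197
```

Request:
move_arm([
  [15,-8,0,0,0,0,0],
  [15,-10,0,0,0,0,0],
  [15,-8,0,0,0,0,0],
  [15,0,0,0,0,0,0],
])

```text
time: 5.82
tool_pos: [0.4847, -0.2638, 0.0516]
tool_rot: [3.138, 0.008, 1.524]
contact_force: [1.0, 0.3, 0.1]
opening: 0.02
```

Request:
move_arm([
  [15,-2,0,0,0,0,0],
  [15,0,0,0,0,0,0],
  [60,0,0,0,0,0,0],
  [60,0,0,0,0,0,0],
  [60,0,0,0,0,0,0],
  [60,0,0,0,0,0,0],
])

```text
time: 6.58
tool_pos: [0.4846, -0.2663, 0.0518]
tool_rot: [3.138, 0.009, 1.525]
contact_force: [0.2, 0.3, 0.0]
opening: 0.0554
```

Released. Next I'll rise and back up to a viewing pose.

Request:
move_arm([
  [60,0,0,-15,0,0,0],
  [60,0,0,-30,0,0,0],
  [60,0,0,-40,0,0,0],
  [60,0,0,-40,0,0,0],
  [60,0,0,-40,0,0,0],
  [60,20,0,0,0,0,0],
  [60,0,0,0,0,0,0],
])

```text
time: 7.45
tool_pos: [0.4848, -0.2438, 0.2272]
tool_rot: [3.135, 0.011, 1.525]
contact_force: [-0.3, -0.1, -0.3]
opening: 0.06
```

Run:
```python
from m import *
c=snap('wrist','w2.png')
s=robot.observe(); print(s['time'],s['tool_pos'],s['tool_rot'])
for t in ['lamp_top','green_tab']: print(t,robot.look_for(t,'wrist')[:2])
for col in 'gr':
    ce,st=blob(c,col,(200,100,500,300)); print(col,ce,st,ray(c,*ce,.046))
g,_=blob(c,'g',(200,100,500,300)); u,v=map(int,g)
print(u,v); 
x0,y0=u-60,v-75
cv2.imwrite('pics/w2z.png',cv2.resize(c['img'][y0:y0+100,x0:x0+160,::-1],None,fx=5,fy=5,interpolation=cv2.INTER_CUBIC)); print(x0,y0)
```

```text
7.5 [ 0.48508291 -0.24460245  0.22728021] [3.13443172 0.01203486 1.5250006 ]
lamp_top [{'rect': [282.3, 193.6, 26.3, 42.8], 'conf': 0.66}, {'rect': [293.1, 239.5, 12.6, 18.4], 'conf': 0.24}]
green_tab [{'rect': [293.6, 240.6, 13.7, 19.9], 'conf': 0.51}]
g [297.98015873 249.04365079] [293 238  11  23 252] [ 0.52054962 -0.2672783   0.046     ]
r [412.14 241.88] [407 238  11  13  50] [ 0.51790806 -0.1659848   0.046     ]
297 249
237 174
```

View pics/w2z.png

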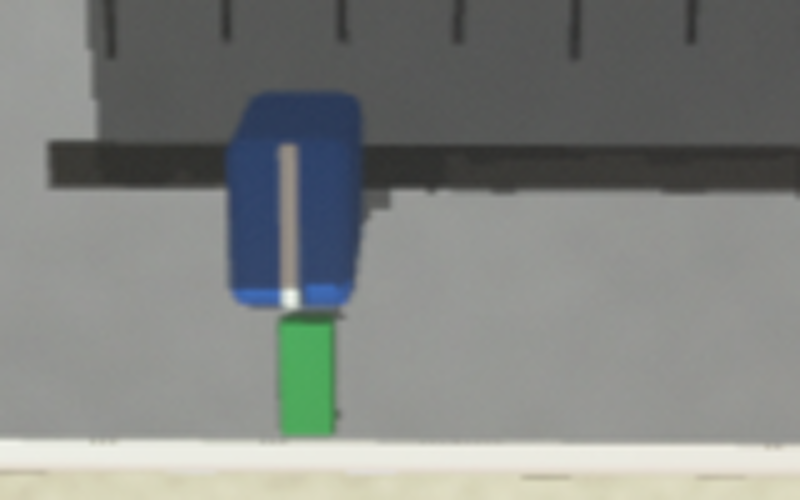

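Run:
```python
from m import *
Y=np.array([.048,.9988,0])
c=pickle.load(open('wrist.pkl','rb'))
a=ray(c,294.7,219,.082); b=ray(c,298.1,249.3,.046); print(a,b,(a-b)@Y)
for n,roi in [('scene',(240,110,370,210)),('side',(205,300,320,470))]:
    c=snap(n,n+'3.png'); x0,y0,x1,y1=roi
    g,st=blob(c,'g',roi); u,v=map(int,g); u-=50;v-=40; print(n,g,u,v)
    cv2.imwrite(f'pics/{n}3z.png',cv2.resize(c['img'][v:v+70,u:u+90,::-1],None,fx=8,fy=8,interpolation=cv2.INTER_CUBIC))
```

```text
[ 0.48331529 -0.26523396  0.082     ] [ 0.52079554 -0.2671862   0.046     ] 0.0001508450998649316
scene [272.87878788 151.81818182] 222 111
side [291.10714286 395.71428571] 241 355
```

View pics/side3z.png

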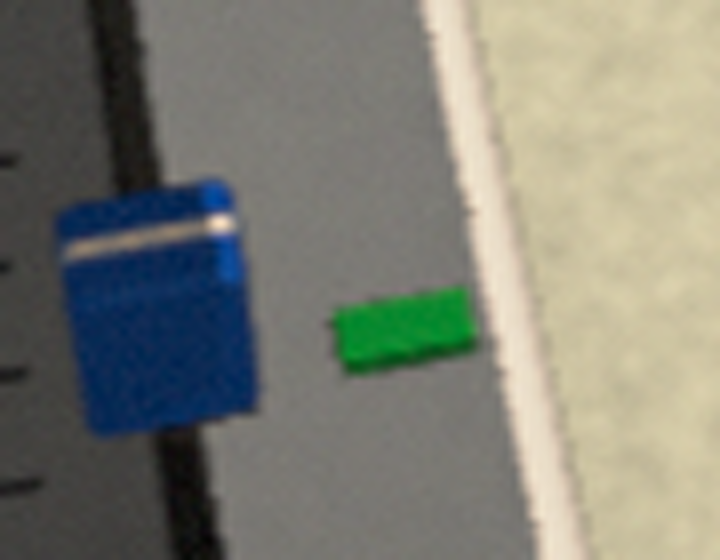

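View pics/scene3z.png

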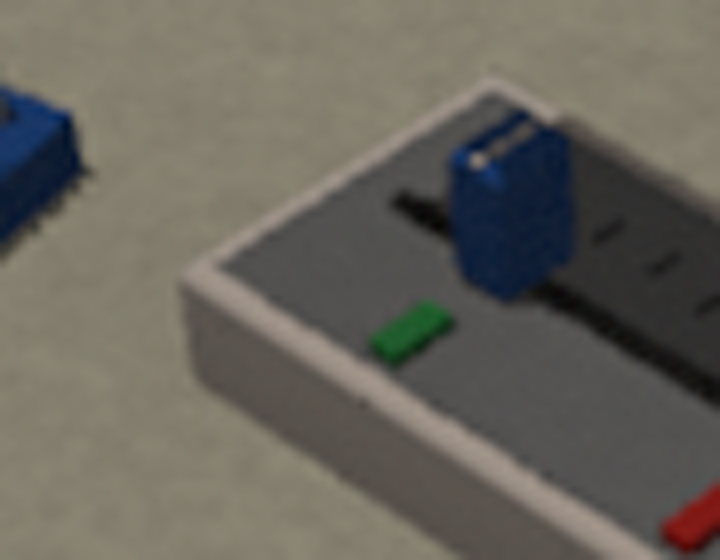

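View pics/side3.png

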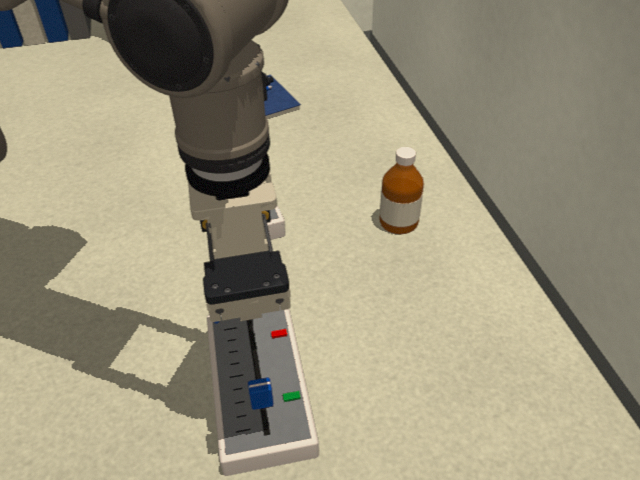

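Run:
```python
from m import *
Y=np.array([.048,.9988,0])
for n,o,l,t in [('side',(241,355),(149,238),(404,322)),('scene',(222,111),(503,145),(411,327))]:
    c=pickle.load(open(n+'.pkl','rb')); f=lambda p:((p[0]+.5)/8-.5+o[0],(p[1]+.5)/8-.5+o[1])
    a=ray(c,*f(l),.082); b=ray(c,*f(t),.046); print(n,a,b,(a-b)@Y)
print(robot.observe()['time'])
```

```text
side [ 0.48312136 -0.26636586  0.082     ] [ 0.52100063 -0.26849096  0.046     ] 0.0003043430665942175
scene [ 0.48416147 -0.26610668  0.082     ] [ 0.52083503 -0.2670091   0.046     ] -0.0008589999320537618
7.7
```

View pics/scene3.png

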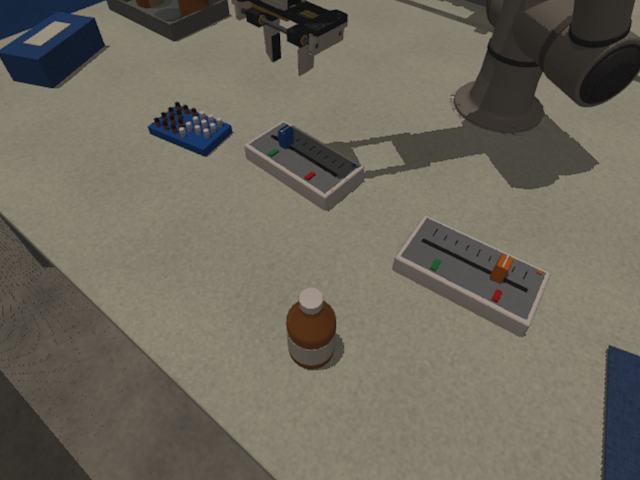

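All three views put the grip within 1 mm of the green tab. The orange grip (502,267) and the bottle (311,330) have not moved, and the arm is clear.

```bash
python3 -c "
from cell import robot
print(robot.hand_in())"
```

```text
the job is handed in; nothing more can be done
None
```

The blue grip now stands level with the green tab beside its track, and the job is handed in. I gripped it at 15 N, slid it about 30 mm along the track, let go, and raised the arm clear by 7.7 s on the robot's clock.

- **Alignment:** the grip's offset from the tab along the track measured +0.2 mm in the wrist view, +0.3 mm in the side view and −0.9 mm in the scene view. All three are within the 2 mm camera calibration.
- **Left alone:** in the last scene picture the orange grip and the standing bottle are where they were at the start. The forces I read stayed around 1 N.
- **Failed or disagreeing checks:** no check failed. The three views differ by about 1 mm, and the network's confidence was sometimes only moderate, so I relied on colour and line positions measured in the pictures.

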